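Set a lath on the sawing board for its end to be sawn off

TASK

Get the lath ready for sawing: using only gentle pushes of the fingertips, without pinching it, slide it on the sawing board until it lies snugly along the fence and its pencilled cut line is level with the sawing end of the board, so that the 40 mm waste end hangs out over the bench. Keep it flat on the board the whole time, never lifting or tipping it, let go of it when it is set, and leave the tools and other things lying about where they are.

Things in the scene. Friction and masses are not known exactly. Their poses are not given: they have to be found in the camera images.
- board: the sawing board (a bench hook): a wooden slab 240 mm (its x) x 320 mm (its y) x 24 mm thick, screwed down to the bench and immovable. Origin: centre of its underside, on the bench. Its flat top is 24 mm above the bench. Along its whole +x side (the side away from the robot) runs the fence, a dark wooden bar 30 mm wide, 22 mm high above the board's top; the fence's inner face is at x = +90 mm, facing -x. Its sawing end is the end face at y = -160 mm. Position and heading vary
- board_end (a point): on the board: the point of its top surface where the foot of the fence's inner face meets the sawing end (x = +90, y = -160, z = +24 mm in the board's frame); same axes as the board
- lath: the lath: a thin light wooden strip 200 mm long (its y), 45 mm wide (its x), 6 mm thick, about 36 g, lying loose and a little askew on the sawing board, between its front and the fence, all of it short of the sawing end at the start. Origin: centre of its underside. Its -y end is the waste end, hatched in pencil, and points to the sawing end of the board
- lath_line (a point): on the lath: the middle of the pencilled cut line, which crosses its top face 40 mm from the -y (waste) end; in the lath's frame x = 0, y = -60, z = +6 mm; same axes as the lath
- sanding_block: cork sanding block, 40 x 60 x 26 mm, lying on the front of the sawing board near its sawing end. Loose; leave it alone. Origin: middle of its underside
- pencil: flat carpenter's pencil, about 160 x 14 x 7 mm, lying along the front of the sawing board. Loose; leave it alone. Origin: middle of its underside
- glue_bottle: white glue bottle, 58 mm diameter, 172 mm tall, standing on the bench beyond the end of the sawing board opposite to the sawing end. Loose; leave it alone. Origin: middle of its underside
- screw_jar: low glass jar with a steel cap, 72 mm diameter, 65 mm tall, on the bench behind the fence. Loose; leave it alone. Origin: middle of its underside
- tape_measure: grey tape measure, about 80 x 34 x 67 mm, standing on the bench behind the fence. Loose; leave it alone. Origin: middle of its underside
- try_square: try square lying on the bench beside the glue bottle: wooden stock 110 x 22 x 16 mm, steel blade 150 mm long. Loose; leave it alone. Origin: middle of the underside of the stock
- back_saw: back saw lying flat on the bench off the sawing end: blade 250 mm, wooden handle, at most 22 mm high. Loose; leave it alone. Origin: on the bench under the blade, 50 mm from where it enters the handle
There are look-alikes about, which are no part of the job. There is more than one size of the lath; the job needs the smaller.

How it is judged:
By the outcome, as a careful person would: the job done as asked, in the order asked, and still so for the second after the job is handed in, with the robot touching nothing.
It also fails if it takes over 58 s, if anything falls off the work surface, if the arm or the gripper's body presses on something with over 40 N, if the wrist force passes 120 N, or if a joint passes its speed limit or range.

ROBOT

A 6-joint arm with a two-finger parallel gripper is mounted at the origin on the work surface. World frame = base frame: x ahead of the robot, y to its left, z up, the work surface at z = 0. Lengths are in m, angles in rad, forces in N, time in s.
With the tool pointing down it reaches from about 0.375 to 0.975 m from the base axis. Payload 3.8 kg.
Tool frame: the origin (TCP) lies midway between the tips of the shut fingers; the grasp point (between the pads) lies 19 mm behind it; z points along the fingers, y is the direction in which the jaws open and shut (so a half turn about z gives the same grasp; the last joint's range is limited). The gripper opens to 85 mm and grips with 20 to 120 N. Pads are 22 mm wide; open, the fingers measure 114 mm over their backs; the gripper's body (76 mm by 85 mm) begins 54 mm behind the grasp point. The pads swing forward as they close: fully open they stand 13 mm farther back than shut.
Start: joints at [-1.177, 0.264, 1.604, -0, 1.274, -0.037], TCP at [0.282, -0.613, 0.231] pointing down, gripper open.
Joint ranges: [-2.63, 2.63], [-0.94, 2.18], [0.31, 2.57], [-1.31, 4.45], [0, 2.66], [-2.55, 2.55]. Speed limits (rad/s): [2.57, 2.57, 3.14, 3.14, 3.14, 3.14].

INTERFACE

Orientations are given as a rotation vector (axis times angle).
In Python, from workcell import bot gives the robot as it stands.
- The arm moves only by the tool arm_command, never from a script. Its argument "targets" is text: rows parted by semicolons, each of 7 numbers parted by spaces: the shift along the tool's x, y, z in mm, then the turn, a rotation vector about the tool's x, y, z in degrees, then the opening, from 0 (shut) to 1 (fully open). A call has 1 to 10 rows; each row is the pose to reach, as a shift and turn from the pose commanded when the call began, along the tool's axes at that moment; what a row does not reach only later rows make up. A row lasts 1/12 s, in which the tool goes at most 41.7 mm and 7.16 degrees, less where a joint would pass 70% of its speed; a pose out of reach is approached as far as the arm can. A call with a gripper value outside its range is refused whole. The fingers move at their own pace and stop on an object; "newtons" is the grip in N (left out, the last holds). Time passes only in rows, so rows that repeat a pose let the fingers close. It gives the time, the measured TCP pose, the force and the opening at its end, in the units of the state.
- bot.read_state(): the state, without advancing time (a new reading comes with each control period).
- bot.read_camera(name): name is "scene" or "top"; returns (picture, depth): 420x560x3 uint8, blue, green, red; 420x560 float32, m along the optical axis (not along the pixel's ray), 0 where there is no reading.
- bot.camera_params(name): a dict with "fov_y" (degrees; the focal length in pixels is half the picture's height over the tangent of half this angle, whatever the lens; pixels are square), "cx", "cy" (the principal point, pixels), "k1" (the pictures are not rectified: a ray, as slopes to the right and down, at radius r is drawn at 1 + k1 r^2 times it, then the intrinsics apply), "xyz" and "rotation" of the camera in the world. Camera axes: x right, y up, looking along -z (the intrinsics and any distortion apply to the point x, -y, -z); pixel columns grow to the right and rows downward; lengths in m; the calibration is good to about 2 mm. A picture is of the moment at which its call begins. camera_params takes no time and is no camera call.
- bot.finish_job(): hands the job in, once; it reports no verdict.
The state is a dict: "time": time; "q": joint angles; "joint_vel": joint speeds; "joint_torque": joint torques, N m; "tool_pos": TCP position; "tcp_rot": TCP orientation; "wrist_force": force on the tool from outside, world axes, zero at the start; "torque": the same for the moment, N m; "width": opening from 0.0 (shut) to 1.0 (fully open).
Only numpy, scipy, OpenCV 4.12 (cv2) and the standard library are available. Lean on these libraries where they do the work, as an engineer would, in place of code of your own. Each camera call takes 0.05 s, during which the arm holds its last target.

## Working session

There is one attempt and no reset: what is moved stays moved. The work goes in short steps, Python scripts to look and compute and a tool call to move; the robot and the scene stay as the last step left them, time stands still between calls to the robot, and variables do not carry over. Pictures are saved under pics/ and viewed, and the job is handed in when it is done.

Besides the shell and the picture viewer there is one more tool, called after "Emit:" by a JSON object that holds its "api" and its "payload". arm_command: Moves the arm, as the interface text tells. Its arguments: {"type":"object","properties":{"targets":{"type":"string"},"newtons":{"type":"number"}},"required":["targets"]}

```bash
ls; mkdir -p pics
cat > h.py <<'E'
import numpy as np,cv2
from workcell import bot
def grab(n,tag):
    p,d=bot.read_camera(n); cv2.imwrite(f'pics/{tag}.png',p); np.savez(f'pics/{tag}.npz',p=p,d=d); return p,d
def K(n):
    c=bot.camera_params(n); f=210/np.tan(np.radians(c['fov_y'])/2); return c,f
def rot(c):
    R=np.array(c['rotation'],float)
    return R if R.shape==(3,3) else cv2.Rodrigues(R)[0]
def ray(n,uv):
    c,f=K(n); uv=np.atleast_2d(np.array(uv,float))
    M=np.array([[f,0,c['cx']],[0,f,c['cy']],[0,0,1]])
    s=cv2.undistortPointsIter(uv[:,None],M,np.array([c['k1'],0,0,0.]),None,None,(3,50,1e-10))[:,0]
    d=np.c_[s[:,0],-s[:,1],-np.ones(len(s))]@rot(c).T
    return np.array(c['xyz']),d
def onz(n,uv,z):
    o,d=ray(n,uv); return o+d*((z-o[2])/d[:,2])[:,None]
def proj(n,P):
    c,f=K(n); P=np.atleast_2d(P); q=(P-np.array(c['xyz']))@rot(c); s=np.c_[q[:,0],-q[:,1]]/(-q[:,2:3])
    r2=(s**2).sum(1,keepdims=True); s=s*(1+c['k1']*r2); return s*f+[c['cx'],c['cy']]
E
python3 - <<'E'
from h import *
for n in('scene','top'):
    grab(n,n+'0'); print(bot.camera_params(n))
print(bot.read_state())
E
```

```text
pics
{'fov_y': 57.56052136710004, 'cx': 275.3171367004839, 'cy': 216.5852583838501, 'k1': -0.08522722238271539, 'xyz': array([1.2315156 , 0.16201042, 0.78115505]), 'rotation': array([0.60466804, 0.73738673, 1.67862925])}
{'fov_y': 51.10819553169946, 'cx': 283.53626533012635, 'cy': 205.99562756635112, 'k1': 0.04242201407396878, 'xyz': array([0.35039554, 0.02406004, 1.10881384]), 'rotation': array([ 0.07221437, -0.09152561, -1.5704415 ])}
{'time': 0.1, 'q': array([-1.17693474e+00,  2.64714418e-01,  1.60523993e+00,  4.35677545e-05,
        1.27369254e+00, -3.69005592e-02]), 'joint_vel': array([ 0.00224597, -0.00131346, -0.00271362, -0.00154525, -0.00093424,
        0.0008975 ]), 'joint_torque': array([-6.59807756e-05, -5.16706860e+01, -3.68590164e+01, -1.03598973e-04,
        6.33560034e-03, -3.56032601e-06]), 'tool_pos': array([ 0.28161386, -0.61272426,  0.2300605 ]), 'tcp_rot': array([-3.06702836e+00, -6.70967011e-01,  5.08158787e-04]), 'wrist_force': array([-0.16254428, -1.27844802, -0.04201165]), 'torque': array([ 0.0959808 , -0.03130128,  0.02249957]), 'width': 0.9971869682384609}
```

View pics/scene0.png

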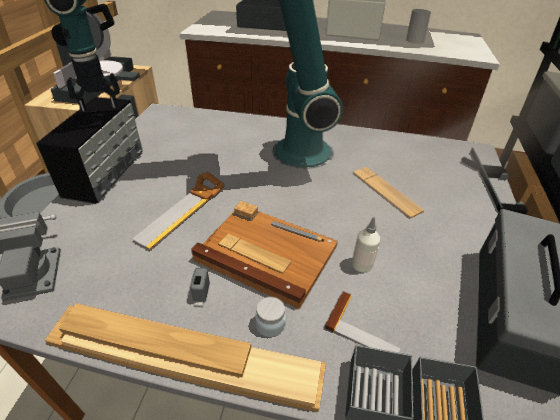

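View pics/top0.png

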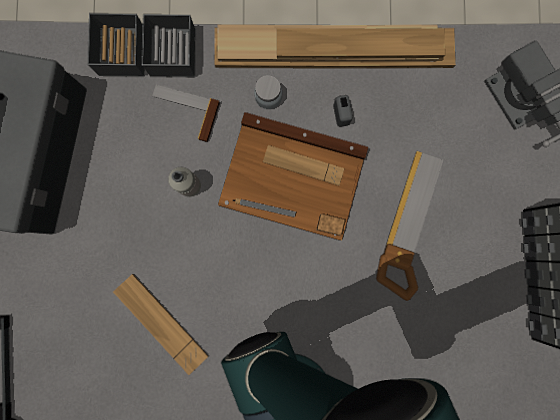

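The things that could pass for the lath in the top view are the strip on the board (305,165), the longer strip on the bench (160,325) and the planks at the back (335,45). By the description it is the one on the board. I'll check that choice with a crop and measurements.

Run:
```python
from h import *
p=cv2.imread('pics/top0.png'); c=p[100:250,205:385]; cv2.imwrite('pics/top0c.png',cv2.resize(c,None,fx=4.4,fy=4,interpolation=cv2.INTER_CUBIC)[:600,:792])
p=cv2.imread('pics/scene0.png'); c=p[190:310,180:350]; cv2.imwrite('pics/scene0c.png',cv2.resize(c,None,fx=4.5,fy=4.5,interpolation=cv2.INTER_CUBIC))
```

```text
(no output)
```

View pics/top0c.png

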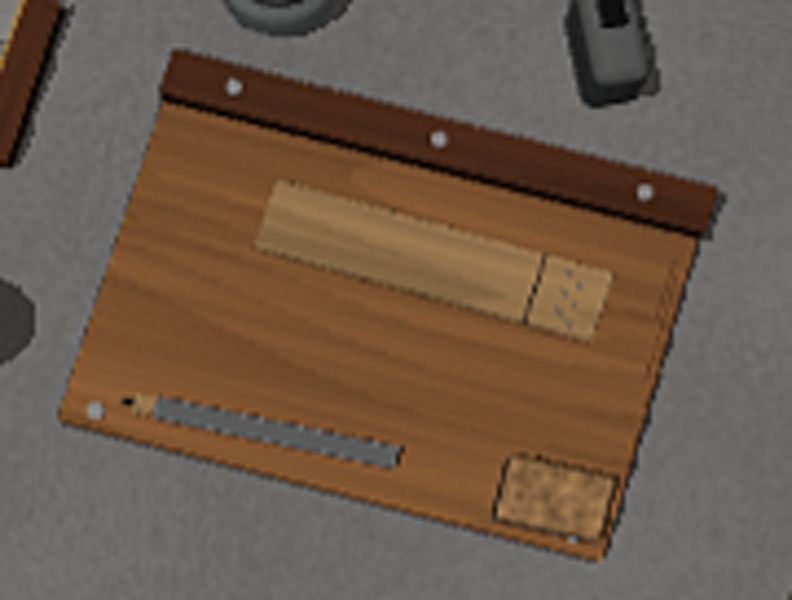

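View pics/scene0c.png

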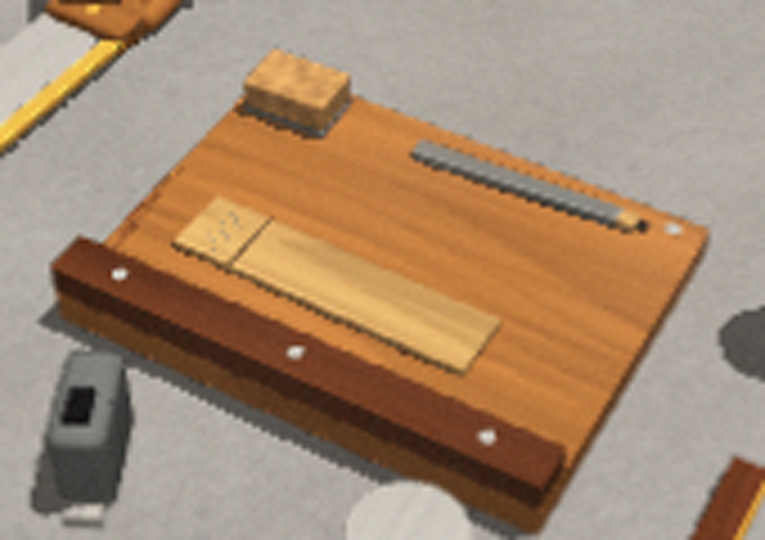

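The crop shows the lath on the board with its cut line near top pixel (326,171) and the hatched end pointing at the sawing end on the right. The sanding block (331,224) and pencil (267,208) lie along the front. Next I'll measure by mask.

```bash
cat > m.py <<'E'
from h import *
def quad(mask):
    cs,_=cv2.findContours(mask,cv2.RETR_EXTERNAL,cv2.CHAIN_APPROX_NONE)
    return max(cs,key=cv2.contourArea)[:,0].astype(float)
E
python3 - <<'E'
from m import *
p=cv2.imread('pics/top0.png'); hsv=cv2.cvtColor(p,cv2.COLOR_BGR2HSV)
for uv in [(290,160),(320,167),(335,175),(300,190),(260,180),(265,147),(330,185),(331,224),(300,125),(300,138),(360,160)]: print(uv,hsv[uv[1],uv[0]],p[uv[1],uv[0]])
n='top'
def T(l,z):
    uv=np.array([(205+x/4.4,100+y/4) for x,y in l]); return onz(n,uv,z)
print('lath',T([(275,180),(255,248),(592,342),(612,268)],.03))
print('line',T([(543,255),(525,323)],.03))
print('board',T([(60,418),(605,560),(697,238),(162,98)],.024))
print('long',[np.linalg.norm(a-b) for a,b in zip(onz(n,[(132,275),(194,373)],.006),onz(n,[(190,343),(207,355)],.006))])
E
```

```text
(290, 160) [ 16 122 146] [ 76 113 146]
(320, 167) [ 16 125 157] [ 80 122 157]
(335, 175) [ 16 100 130] [ 79 107 130]
(300, 190) [ 14 158 123] [ 47  83 123]
(260, 180) [ 13 158 123] [ 47  81 123]
(265, 147) [ 14 158 118] [ 45  78 118]
(330, 185) [ 14 159 127] [ 48  84 127]
(331, 224) [ 15 131 140] [ 68 104 140]
(300, 125) [ 12  11 112] [107 109 112]
(300, 138) [ 11 167  78] [27 45 78]
(360, 160) [ 14 157 117] [ 45  78 117]
lath [[ 0.61677239  0.05053646  0.03      ]
 [ 0.57356974  0.06179569  0.03      ]
 [ 0.51435571 -0.1285486   0.03      ]
 [ 0.56096337 -0.14056113  0.03      ]]
line [[ 0.56920562 -0.10152878  0.03      ]
 [ 0.52630296 -0.09084427  0.03      ]]
board [[ 0.46769498  0.1714141   0.024     ]
 [ 0.37950718 -0.13460537  0.024     ]
 [ 0.58121012 -0.19029444  0.024     ]
 [ 0.67083985  0.11557022  0.024     ]]
long [np.float64(0.2188934068896164), np.float64(0.05118741239635884)]
```

```bash
cat >> m.py <<'E'
def edges(gray,n,P,Q,z,cnt=40,w=.008,sgn=None,trim=.1):
    """find edge near world segment PQ (2-vectors at height z): max abs gradient along the normal; robust line"""
    P=np.array(P[:2]);Q=np.array(Q[:2]); t=(Q-P)/np.linalg.norm(Q-P); nn=np.array([-t[1],t[0]])
    s=np.linspace(-w,w,65); pts=[]
    for a in np.linspace(trim,1-trim,cnt):
        c=P+(Q-P)*a; L=c+s[:,None]*nn
        uv=proj(n,np.c_[L,np.full(len(s),z)]).astype(np.float32)
        v=cv2.remap(gray,uv[:,0][None],uv[:,1][None],cv2.INTER_LINEAR)[0].astype(float)
        v=cv2.GaussianBlur(v[None],(0,0),3)[0]
        g=np.gradient(v); g=np.abs(g) if sgn is None else g*sgn
        k=g.argmax(); pts.append(L[k])
    pts=np.array(pts,np.float32)
    vx,vy,x,y=cv2.fitLine(pts,cv2.DIST_HUBER,0,1e-3,1e-4).ravel()
    d=np.array([vx,vy]); 
    if d@t<0:d=-d
    r=(pts-[x,y])@np.array([-d[1],d[0]])
    return np.array([x,y]),d,np.median(np.abs(r))
def inter(a,b):
    A=np.c_[a[1],-b[1]]; k=np.linalg.solve(A,b[0]-a[0]); return a[0]+k[0]*a[1]
E
cat > meas.py <<'E'
from m import *
import sys
def refine(ch,n,Cs,z,**k):
    Ls=[edges(ch,n,Cs[i],Cs[(i+1)%len(Cs)],z,**k) for i in range(len(Cs))]
    return Ls,np.array([inter(Ls[i-1],Ls[i]) for i in range(len(Cs))])
def show(lab,Ls,C):
    print(lab,'corners',C.round(4).tolist(),'\n angles',[round(float(np.degrees(np.arctan2(l[1][1],l[1][0]))),2) for l in Ls],'res mm',[round(float(l[2])*1e3,2) for l in Ls],'len',[round(float(np.linalg.norm(C[i]-C[(i+1)%len(C)])),4) for i in range(len(C))])
if __name__=='__main__':
    for n in('top','scene'):
        p=np.load(f'pics/{n}0.npz')['p']; sat=cv2.cvtColor(p,cv2.COLOR_BGR2HSV)[:,:,1]; b=p[:,:,0]
        L=[( .6168,.0505),(.5736,.0618),(.5144,-.1285),(.5600,-.1410)]
        B=[(.4677,.1714),(.3795,-.1346),(.5812,-.1903),(.6708,.1155)]
        show(n+' lath',*refine(b,n,L,.03,w=.007)); 
        show(n+' lath',*refine(b,n,refine(b,n,L,.03,w=.007)[1],.03,w=.004)); 
        show(n+' board',*refine(sat if n=='top' else sat,n,B,.024,w=.006,trim=.2))
E
python3 meas.py
```

```text
top lath corners [[0.618399977684021, 0.050999999046325684], [0.5758000016212463, 0.0632999986410141], [0.5163000226020813, -0.1264999955892563], [0.5591999888420105, -0.14030000567436218]] 
 angles [163.84, -107.38, -17.83, 72.82] res mm [0.44, 0.42, 0.37, 0.36] len [0.0443, 0.199, 0.045, 0.2003]
top lath corners [[0.6190000176429749, 0.05119999870657921], [0.5756000280380249, 0.06300000101327896], [0.5164999961853027, -0.1264999955892563], [0.5590000152587891, -0.1404000073671341]] 
 angles [164.68, -107.32, -18.11, 72.61] res mm [0.37, 0.48, 0.25, 0.49] len [0.045, 0.1985, 0.0447, 0.2007]
top board corners [[0.4666999876499176, 0.17479999363422394], [0.37860000133514404, -0.13199999928474426], [0.5842000246047974, -0.19140000641345978], [0.669700026512146, 0.11659999936819077]] 
 angles [-106.01, -16.1, 74.48, 163.99] res mm [0.3, 0.41, 0.57, 0.37] len [0.3193, 0.2139, 0.3196, 0.2112]
scene lath corners [[0.618399977684021, 0.05009999871253967], [0.5752999782562256, 0.06430000066757202], [0.515500009059906, -0.1266999989748001], [0.5582000017166138, -0.14069999754428864]] 
 angles [161.77, -107.4, -18.06, 72.5] res mm [0.27, 0.35, 0.39, 0.36] len [0.0453, 0.2002, 0.045, 0.2001]
scene lath corners [[0.618399977684021, 0.05040000006556511], [0.5756000280380249, 0.06419999897480011], [0.5149000287055969, -0.1273999959230423], [0.5583999752998352, -0.14030000567436218]] 
 angles [162.12, -107.59, -16.54, 72.55] res mm [0.27, 0.52, 0.4, 0.4] len [0.0449, 0.2009, 0.0454, 0.1999]
scene board corners [[0.4684000015258789, 0.17630000412464142], [0.38019999861717224, -0.1316000074148178], [0.583899974822998, -0.19009999930858612], [0.6700999736785889, 0.12099999934434891]] 
 angles [-105.98, -16.02, 74.53, 164.67] res mm [0.29, 0.26, 2.22, 0.11] len [0.3203, 0.212, 0.3228, 0.2091]
```

```bash
cat > go.py <<'E'
from h import *
YAW=np.radians(-16.0); X=np.array([np.cos(YAW),np.sin(YAW),0]); Y=np.array([-X[1],X[0],0])
C=np.array([.5388,-.0112,0])
def w2b(P): d=np.asarray(P,float)[...,:3]-C; return np.stack([d@X,d@Y,d[...,2]],-1)*1e3
def b2w(x,y,z): return C+X*x/1e3+Y*y/1e3+np.array([0,0,z/1e3])
def plan(x,y,z):
    s=bot.read_state(); R=cv2.Rodrigues(s['tcp_rot'])[0]
    Rt=np.c_[X,-Y,[0,0,-1]]
    print('now board mm',w2b(s['tool_pos']).round(1),'shift',(R.T@(b2w(x,y,z)-s['tool_pos'])*1e3).round(1),'turn',np.degrees(cv2.Rodrigues(R.T@Rt)[0]).ravel().round(2))
E
python3 - <<'E'
from go import *
plan(35,115,200)
for nm,uv,z in [('bottle top',(178,176),.172),('bottle base',(183,183),.0),('block',(331,215),.05),('pencil',(267,208),.031),('jar',(268,92),.06)]: print(nm,w2b(onz('top',[uv],z)))
for n in ('top','scene'):
  pass
print(w2b(np.array([[.6184,.0504,.03],[.5756,.0642,.03],[.5149,-.1274,.03],[.5584,-.1403,.03],[.619,.0512,.03],[.5756,.063,.03],[.5165,-.1265,.03],[.559,-.1404,.03]])).round(1))
E
```

```text
now board mm [ -81.4 -649.1  230.1] shift [ 586.4 -503.5   31.2] turn [-1.100e-01  4.000e-02  4.068e+01]
bottle top [[-93.47801434 233.52416223 172.        ]]
bottle base [[-89.30161544 262.26715128   0.        ]]
block [[ -70.20485784 -116.61070224   50.        ]]
pencil [[-94.75222653  38.0248483   31.        ]]
jar [[178.86991404 113.65446225  60.        ]]
[[  59.5   81.2   30. ]
 [  14.6   82.6   30. ]
 [   9.1 -118.3   30. ]
 [  54.4 -118.7   30. ]
 [  59.9   82.1   30. ]
 [  14.9   81.5   30. ]
 [  10.3 -117.    30. ]
 [  55.  -118.6   30. ]]
```

Emit:
{"api": "arm_command", "payload": {"targets": "586 -503 0 0 0 40.7 0;586 -503 0 0 0 40.7 0;586 -503 0 0 0 40.7 0;586 -503 0 0 0 40.7 0;586 -503 0 0 0 40.7 0;586 -503 0 0 0 40.7 0;586 -503 0 0 0 40.7 0;586 -503 0 0 0 40.7 0;586 -503 0 0 0 40.7 0;586 -503 0 0 0 40.7 0", "newtons": 20}}

```text
time: 0.93
tool_pos: [0.4553, -0.2341, 0.231]
tcp_rot: [-3.111, 0.438, 0.001]
wrist_force: [1.3, 0.4, 0.2]
width: 0.004
```

```bash
python3 -c "
from go import *
plan(35,115,200); print(bot.read_state())"
```

```text
now board mm [ -18.9 -237.3  231. ] shift [  53.7 -352.3   31. ] turn [-0.01  0.02 -0.03]
{'time': 0.9333, 'q': array([-5.23586535e-01, -4.65805072e-02,  1.94696019e+00,  2.16249523e-05,
        1.24157994e+00,  1.32704766e+00]), 'joint_vel': array([ 0.96712808, -0.07670496,  0.07010679,  0.00178905, -0.00526834,
        0.95464604]), 'joint_torque': array([ -5.30430838, -34.42578435, -35.62098742,  -0.06481442,
         0.30461943,  -1.0286266 ]), 'tool_pos': array([ 0.45525891, -0.23407637,  0.23097005]), 'tcp_rot': array([-3.11073444e+00,  4.38124512e-01,  5.22472459e-04]), 'wrist_force': array([1.25494637, 0.41825938, 0.17147835]), 'torque': array([-0.03338807, -0.0463323 , -0.02381882]), 'width': 0.0042889453274239115}
```

Emit:
{"api": "arm_command", "payload": {"targets": "54 -345 20 0 0 0 0;54 -345 20 0 0 0 0;54 -345 20 0 0 0 0;54 -345 20 0 0 0 0;54 -345 20 0 0 0 0;54 -345 20 0 0 0 0;54 -345 20 0 0 0 0;54 -345 20 0 0 0 0;54 -345 20 0 0 0 0;54 -345 20 0 0 0 0"}}

```text
time: 1.77
tool_pos: [0.6029, 0.0842, 0.2102]
tcp_rot: [-3.111, 0.431, 0.002]
wrist_force: [0.3, 0.6, 0.6]
width: 0.001
```

```bash
python3 -c "
from go import *
plan(35,115,100); print(bot.read_state()['wrist_force'])"
```

```text
now board mm [ 35.3 109.3 210.2] shift [ -0.2  -5.6 110.2] turn [-0.04  0.07  0.23]
[0.34300575 0.5603558  0.61083595]
```

Emit:
{"api": "arm_command", "payload": {"targets": "1 -8 40 0 0 -0.2 0;1 -8 80 0 0 -0.2 0;1 -8 120 0 0 -0.2 0;1 -8 160 0 0 -0.2 0;1 -8 175 0 0 -0.2 0;1 -8 179 0 0 -0.2 0;1 -8 182 0 0 -0.2 0;1 -8 183 0 0 -0.2 0;1 -8 183 0 0 -0.2 0"}}

```text
time: 2.52
tool_pos: [0.6072, 0.0876, 0.0303]
tcp_rot: [-3.111, 0.433, -0.005]
wrist_force: [0.4, 0.6, -0.3]
width: 0.0
```

```bash
python3 -c "
from go import *
plan(36,118,26); s=bot.read_state();print(s['wrist_force'])
p,d=grab('scene','s1'); cv2.imwrite('pics/s1c.png',cv2.resize(p[170:310,180:360],None,fx=4,fy=4,interpolation=cv2.INTER_CUBIC))
p,d=grab('top','t1'); cv2.imwrite('pics/t1c.png',cv2.resize(p[100:250,205:385],None,fx=4,fy=4,interpolation=cv2.INTER_CUBIC))"
```

```text
now board mm [ 38.5 113.8  30.3] shift [-2.5 -4.2  4.3] turn [-0.07 -0.18  0.16]
[ 0.38269353  0.60049606 -0.3360575 ]
```

View pics/s1c.png

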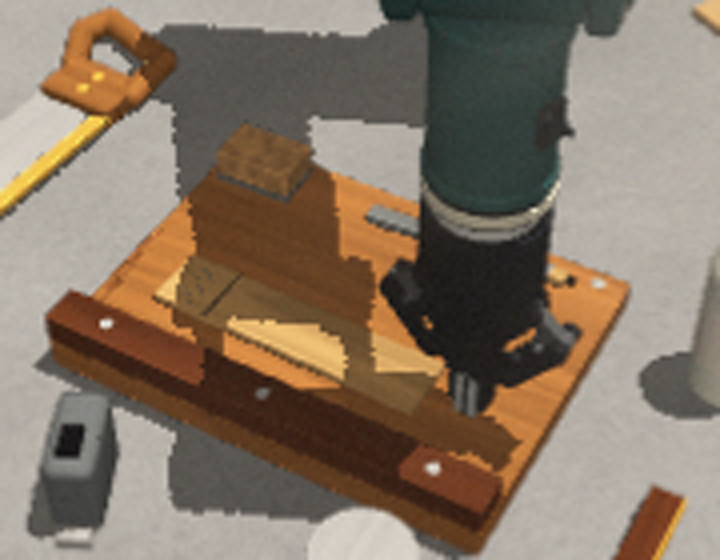

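View pics/t1c.png

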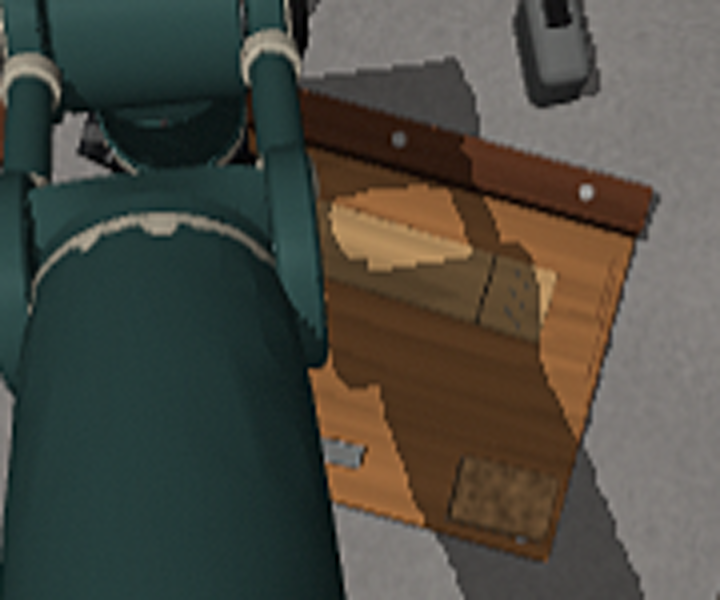

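Emit:
{"api": "arm_command", "payload": {"targets": "-2 0 1 0 0 0 0;-2 0 2 0 0 0 0;-2 0 3 0 0 0 0;-2 3 3 0 0 0 0;-2 6 3 0 0 0 0;-2 9 3 0 0 0 0;-2 12 3 0 0 0 0;-2 15 3 0 0 0 0"}}

```text
time: 3.28
tool_pos: [0.5993, 0.0737, 0.0252]
tcp_rot: [3.112, -0.432, -0.0]
wrist_force: [-0.4, 0.3, -0.1]
width: -0.003
```

```bash
python3 -c "
from go import *
plan(36,24,27); s=bot.read_state();print(s['wrist_force'])
p,d=grab('scene','s2'); cv2.imwrite('pics/s2c.png',cv2.resize(p[220:310,230:350],None,fx=6,fy=6,interpolation=cv2.INTER_CUBIC))"
```

```text
now board mm [34.8 98.3 25.2] shift [ 1.  74.3 -1.8] turn [0.01 0.01 0.18]
[-0.43301572  0.28807773 -0.05182399]
```

View pics/s2c.png

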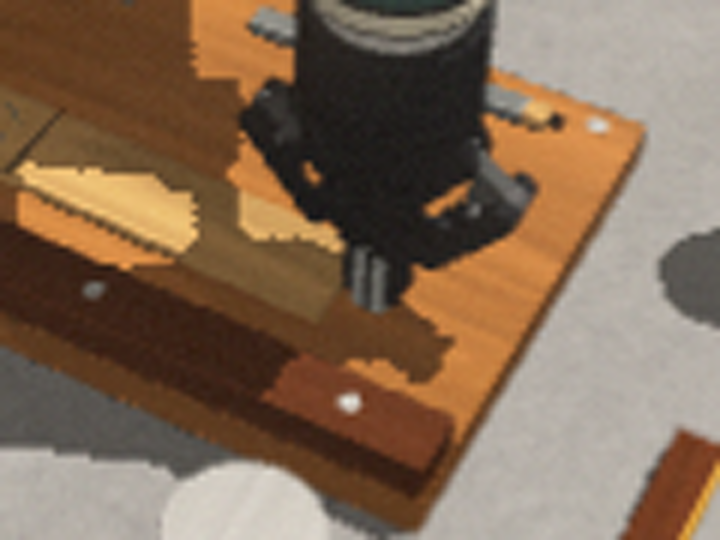

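Emit:
{"api": "arm_command", "payload": {"targets": "0 3 -1 0 0 0 0;0 7 -1 0 0 0 0;0 12 -1 0 0 0 0;0 17 -1 0 0 0 0;0 22 -1 0 0 0 0;0 27 -1 0 0 0 0;0 32 -1 0 0 0 0;0 36 -1 0 0 0 0;0 39 -1 0 0 0 0;0 40 -1 0 0 0 0"}}

```text
time: 4.17
tool_pos: [0.5884, 0.035, 0.0263]
tcp_rot: [3.112, -0.433, -0.0]
wrist_force: [-1.3, -0.1, 0.6]
width: -0.002
```

```bash
cat > look.py <<'E'
from go import *
import sys
t=sys.argv[1]; s=bot.read_state();print('F',s['wrist_force'].round(2))
plan(36,24,27)
p,d=grab('scene','s'+t); q,d=grab('top','t'+t)
a=cv2.resize(p[190:310,180:350],(400,282),interpolation=cv2.INTER_CUBIC)
a=cv2.resize(p[180:310,180:350],None,fx=4.6,fy=4.6,interpolation=cv2.INTER_CUBIC)
b=cv2.resize(q[100:250,205:385],None,fx=4,fy=4,interpolation=cv2.INTER_CUBIC)
cv2.imwrite(f'pics/s{t}c.png',a); cv2.imwrite(f'pics/t{t}c.png',b)
E
python3 look.py 3
```

```text
F [-1.28 -0.07  0.65]
now board mm [34.9 58.1 26.3] shift [ 1.  34.1 -0.7] turn [0.   0.01 0.15]
```

View pics/s3c.png

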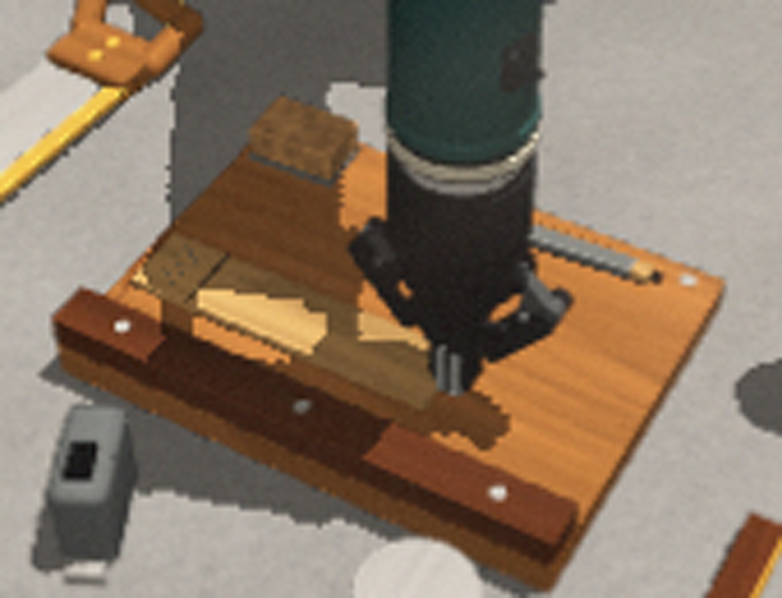

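View pics/t3c.png

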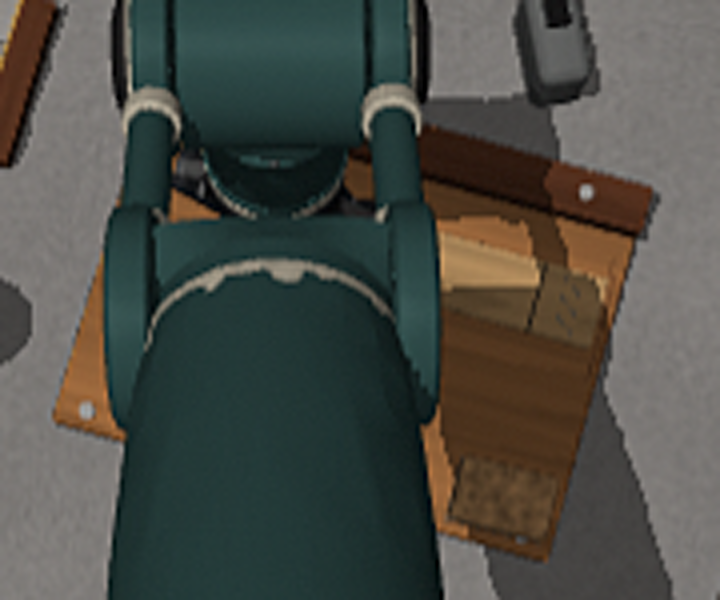

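```bash
cat > px.py <<'E'
from go import *
def tb(l,z=.03): return w2b(onz('top',[(205+(x-1.5)/4,100+(y-1.5)/4) for x,y in l],z)).round(1)
def sb(l,z=.03): return w2b(onz('scene',[(180+(x-1.8)/4.6,180+(y-1.8)/4.6) for x,y in l],z)).round(1)
E
python3 -c "
from px import *
print(tb([(543,264),(527,331)])); print(tb([(640,236),(548,560)],.024)); print(sb([(228,256),(189,300),(437,408)]))"
```

```text
[[  57.8 -108.4   30. ]
 [  14.3 -109.9   30. ]]
[[  93.1 -162.8   24. ]
 [-118.8 -160.2   24. ]]
[[  15.2 -109.4   30. ]
 [  57.1 -109.    30. ]
 [  58.1   58.2   30. ]]
```

Emit:
{"api": "arm_command", "payload": {"targets": "1 3 0 0 0 0 0;1 8 0 0 0 0 0;1 13 0 0 0 0 0;1 18 0 0 0 0 0;1 23 0 0 0 0 0;1 28 0 0 0 0 0;1 33 0 0 0 0 0;1 38 0 0 0 0 0;1 42 0 0 0 0 0;1 44 0 0 0 0 0"}}

```text
time: 5.1
tool_pos: [0.5773, -0.0077, 0.0263]
tcp_rot: [3.112, -0.433, -0.0]
wrist_force: [-0.2, 0.9, 0.3]
width: 0.002
```

```bash
python3 look.py 4
```

```text
F [-0.21  0.87  0.35]
now board mm [36.  14.  26.3] shift [ -0.  -10.   -0.7] turn [0.01 0.   0.16]
```

View pics/s4c.png

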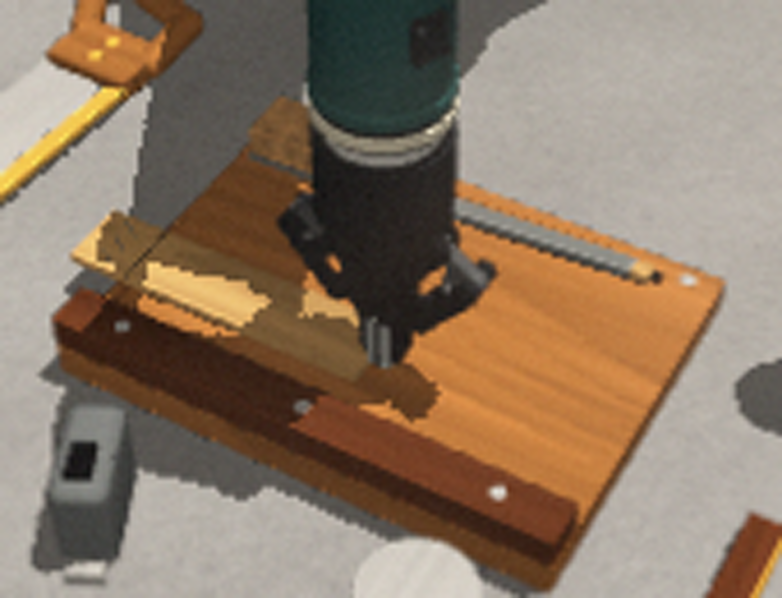

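View pics/t4c.png

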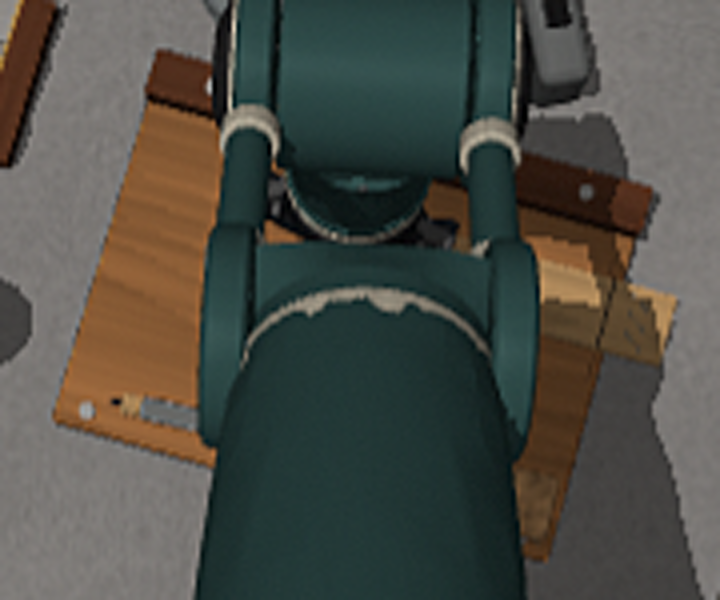

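Emit:
{"api": "arm_command", "payload": {"targets": "0 -6 0 0 0 0 0;0 -8 -20 0 0 0 0;0 -8 -45 0 0 0 0;-30 15 -45 0 0 0 0;-52 50 -45 0 0 0 0;-52 85 -45 0 0 0 0;-52 97 -45 0 0 0 0;-52 97 -20 0 0 0 0;-52 97 -6 0 0 0 0;-52 97 -4 0 0 0 0"}}

```text
time: 6.03
tool_pos: [0.4994, -0.0856, 0.028]
tcp_rot: [-3.111, 0.434, 0.006]
wrist_force: [-1.1, -0.5, 0.2]
width: -0.001
```

```bash
python3 look.py 5
```

```text
F [-1.07 -0.46  0.21]
now board mm [-17.4 -82.4  28. ] shift [  53.6 -106.3    0.8] turn [-0.01  0.23  0.13]
```

View pics/s5c.png

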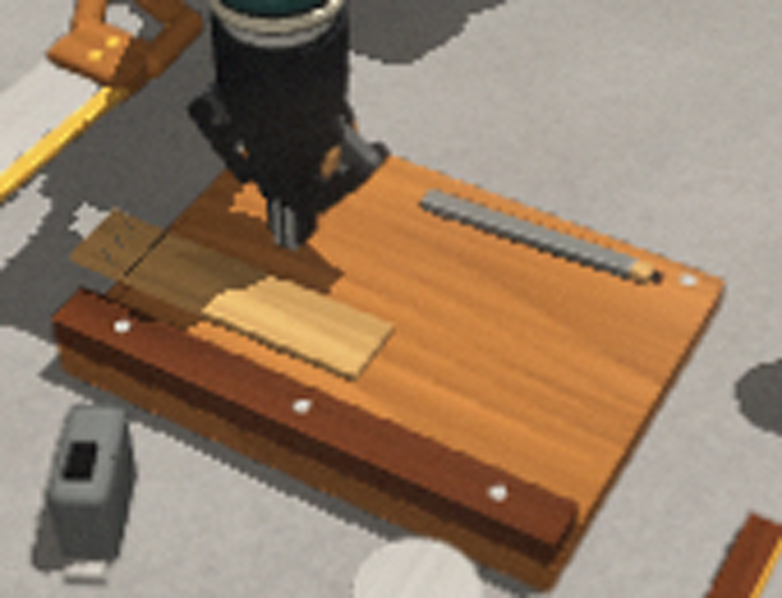

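View pics/t5c.png

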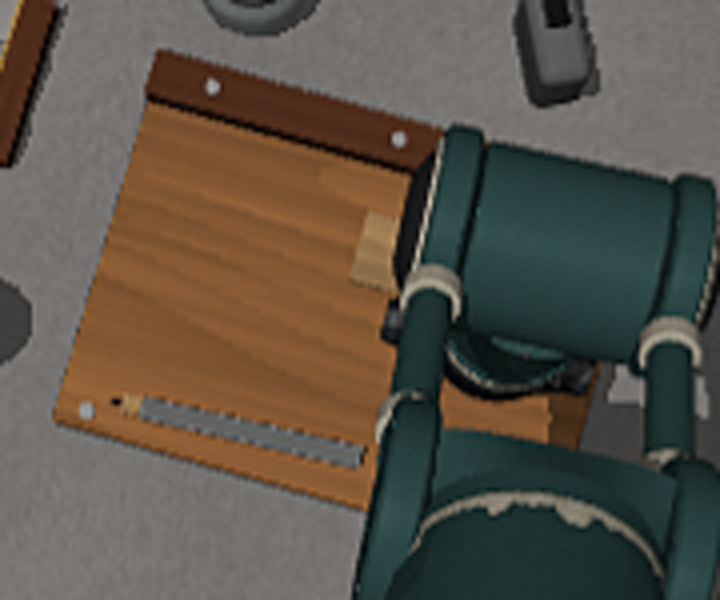

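Emit:
{"api": "arm_command", "payload": {"targets": "2 5 1 0 0 0 0;5 9 2 0 0 0 0;8 9 3 0 0 0 0;11 9 3 0 0 0 0;14 9 3 0 0 0 0;17 9 3 0 0 0 0;19 9 3 0 0 0 0;21 9 3 0 0 0 0;23 9 3 0 0 0 0;25 9 3 0 0 0 0"}}

```text
time: 6.97
tool_pos: [0.5225, -0.1016, 0.0273]
tcp_rot: [-3.112, 0.432, 0.001]
wrist_force: [-0.7, -0.2, 1.6]
width: 0.003
```

```bash
python3 look.py 6
```

```text
F [-0.68 -0.18  1.57]
now board mm [  9.3 -91.3  27.3] shift [  27.1 -115.3    0.3] turn [-0.    0.04  0.19]
```

View pics/s6c.png

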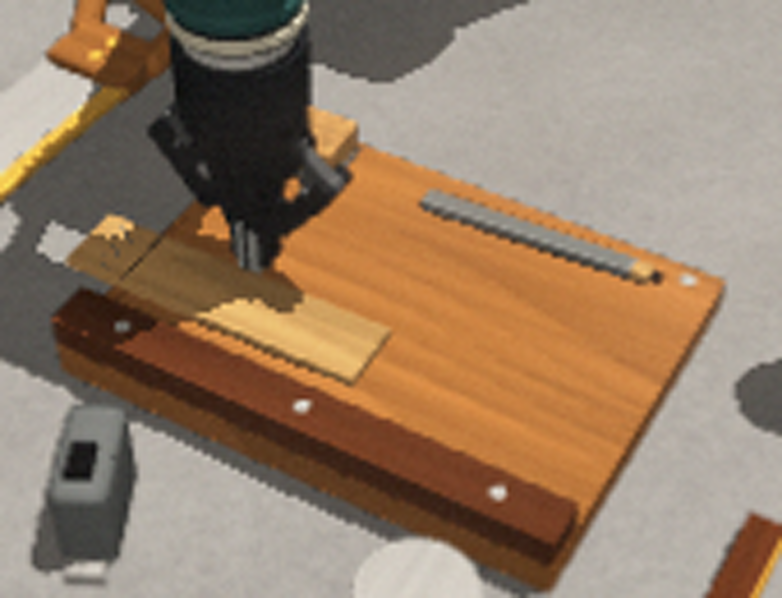

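Emit:
{"api": "arm_command", "payload": {"targets": "2 0 0 0 0 0 0;4 0 0 0 0 0 0;6 0 0 0 0 0 0;8 0 0 0 0 0 0;10 0 0 0 0 0 0;12 0 0 0 0 0 0;14 0 0 0 0 0 0;16 0 0 0 0 0 0;18 0 0 0 0 0 0;19 0 0 0 0 0 0"}}

```text
time: 7.9
tool_pos: [0.5413, -0.1069, 0.0273]
tcp_rot: [3.112, -0.432, 0.001]
wrist_force: [-1.1, 0.5, 0.4]
width: -0.001
```

```bash
python3 look.py 7
```

```text
F [-1.13  0.46  0.44]
now board mm [ 28.8 -91.3  27.3] shift [   7.5 -115.3    0.3] turn [ 0.   -0.02  0.18]
```

View pics/s7c.png

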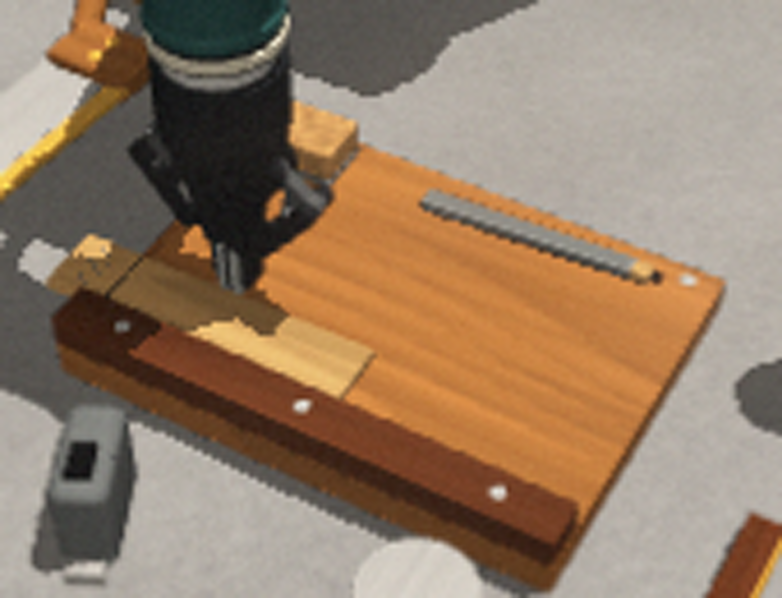

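Emit:
{"api": "arm_command", "payload": {"targets": "1 0 0 0 0 0 0;2 0 0 0 0 0 0;3 0 0 0 0 0 0;4 0 0 0 0 0 0;4 0 0 0 0 0 0"}}

```text
time: 8.42
tool_pos: [0.5451, -0.108, 0.0273]
tcp_rot: [3.112, -0.432, 0.001]
wrist_force: [0.2, 0.7, 0.5]
width: -0.004
```

```bash
python3 look.py 8
```

```text
F [0.17 0.73 0.54]
now board mm [ 32.7 -91.3  27.3] shift [   3.6 -115.3    0.3] turn [-0.   -0.02  0.18]
```

View pics/s8c.png

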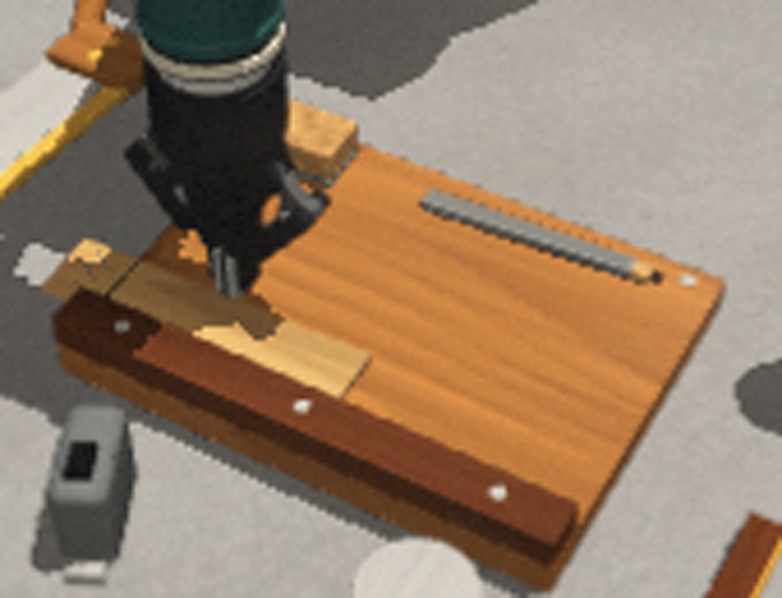

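Emit:
{"api": "arm_command", "payload": {"targets": "0.5 0 0 0 0 0 0;1 0 0 0 0 0 0;1 0 0 0 0 0 0"}}

```text
time: 8.77
tool_pos: [0.5458, -0.1082, 0.0273]
tcp_rot: [-3.112, 0.432, -0.0]
wrist_force: [0.4, -0.0, -0.4]
width: -0.001
```

Emit:
{"api": "arm_command", "payload": {"targets": "0.5 0 0 0 0 0 0;1 0 0 0 0 0 0;1 0 0 0 0 0 0"}}

```text
time: 9.02
tool_pos: [0.5468, -0.1084, 0.0273]
tcp_rot: [-3.112, 0.432, 0.0]
wrist_force: [0.4, -0.4, 0.1]
width: 0.001
```

Emit:
{"api": "arm_command", "payload": {"targets": "0.5 0 0 0 0 0 0;1 0 0 0 0 0 0;1 0 0 0 0 0 0"}}

```text
time: 9.27
tool_pos: [0.547, -0.1085, 0.0271]
tcp_rot: [-3.111, 0.432, 0.002]
wrist_force: [-2.3, 0.7, 2.3]
width: -0.001
```

Emit:
{"api": "arm_command", "payload": {"targets": "0.5 0 0 0 0 0 0;1 0 0 0 0 0 0;1 0 0 0 0 0 0"}}

```text
time: 9.52
tool_pos: [0.5471, -0.1085, 0.027]
tcp_rot: [-3.111, 0.432, 0.005]
wrist_force: [-5.6, 2.4, 4.3]
width: 0.002
```

Emit:
{"api": "arm_command", "payload": {"targets": "-2 0 0 0 0 0 0;-8 0 0 0 0 0 0;-15 0 0 0 0 0 0;-20 0 -30 0 0 0 0;-20 -30 -50 0 0 0 0;-15 -70 -50 0 0 0 0;-5 -110 -50 0 0 0 0;20 -140 -50 0 0 0 0;26 -145 -50 0 0 0 0;26 -145 -50 0 0 0 0"}}

```text
time: 10.35
tool_pos: [0.6155, 0.025, 0.0779]
tcp_rot: [-3.112, 0.428, -0.005]
wrist_force: [0.4, 0.2, 1.2]
width: 0.001
```

```bash
python3 look.py 9
```

```text
F [0.44 0.21 1.22]
now board mm [63.7 56.  77.9] shift [-28.1  31.8  50.8] turn [-0.05 -0.17  0.35]
```

View pics/s9c.png

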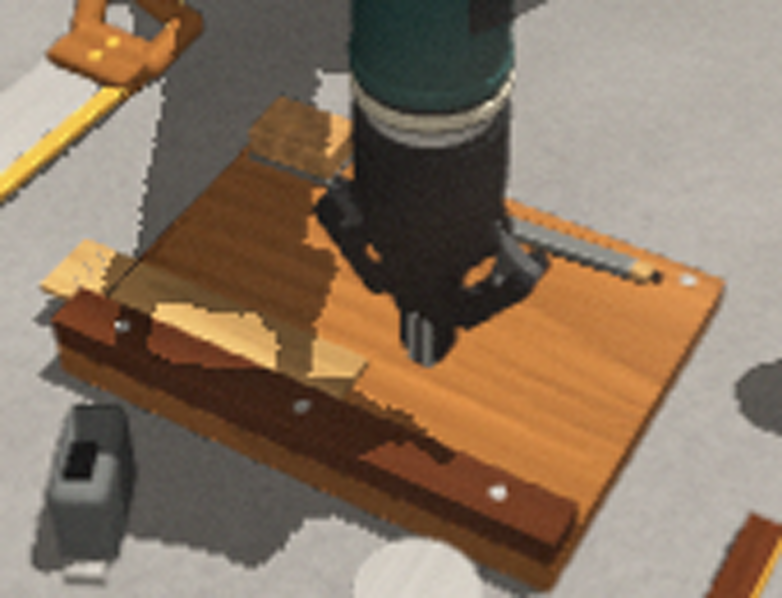

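View pics/t9c.png

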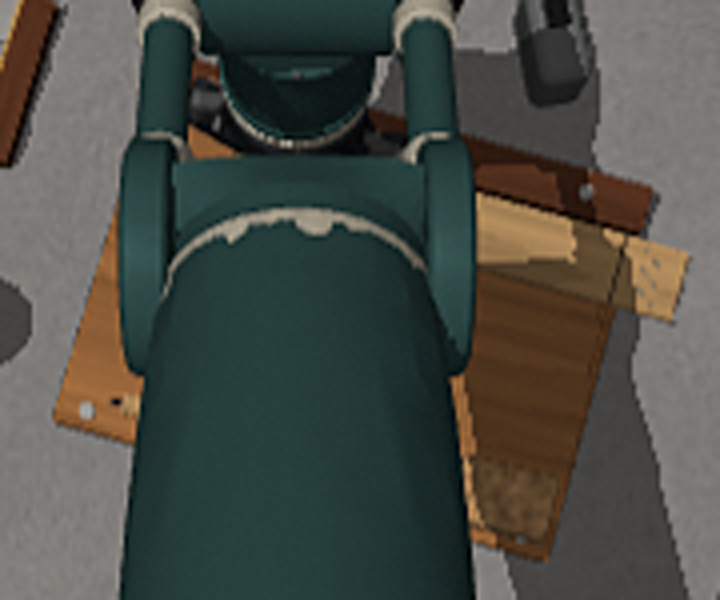

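```bash
cat > trim.py <<'E'
from px import *
from m import edges
import sys
def run(t,y0,n='top'):
    p=np.load(f'pics/{t}.npz')['p']
    for nm,ch in(('b',p[:,:,0]),('sat',cv2.cvtColor(p,cv2.COLOR_BGR2HSV)[:,:,1])):
        e=edges(ch,n,b2w(46,y0,30)[:2],b2w(89,y0,30)[:2],.03,w=.006,trim=.15)
        q=[w2b(np.r_[e[0]+k*e[1],.03]) for k in(-.02,.02)]
        print(t,nm,'waste end y',np.round([a[1] for a in q],1),'res',round(e[2]*1e3,2))
E
python3 - <<'E'
from trim import *
run('t9',-194); run('s9',-194,'scene')
print('line',tb([(625,238),(608,305)]),'end',tb([(690,257),(673,321)]))
for n in('top','scene'):
    p=np.load(f'pics/{n}0.npz')['p']
    for x0,x1 in((-65,85),(-20,85)):
        e=edges(cv2.cvtColor(p,cv2.COLOR_BGR2HSV)[:,:,1],n,b2w(x0,-160,24)[:2],b2w(x1,-160,24)[:2],.024,w=.006)
        q=[w2b(np.r_[e[0]+(k-(e[0]-C[:2])@X[:2]+.0)*e[1]*1,.024])[1] for k in(0,.0675)]
        print(n,'saw end y at x=0,67',np.round(q,1),round(e[2]*1e3,2))
E
```

```text
t9 b waste end y [-195.9 -195.7] res 0.37
t9 sat waste end y [-194.9 -195.6] res 0.35
s9 b waste end y [-194.3 -194.2] res 0.13
s9 sat waste end y [-194.5 -194.6] res 0.18
line [[  87.8 -153.3   30. ]
 [  43.9 -154.1   30. ]] end [[  87.3 -195.4   30. ]
 [  45.3 -195.5   30. ]]
top saw end y at x=0,67 [-160.3 -160.5] 0.33
top saw end y at x=0,67 [-160.4 -160.2] 0.37
scene saw end y at x=0,67 [-159.5 -159.7] 0.27
scene saw end y at x=0,67 [-159.4 -159.7] 0.2
```

Emit:
{"api": "arm_command", "payload": {"targets": "2 20 20 0 0 -0.2 0;2 26 40 0 0 -0.2 0;2 26 48 0 0 -0.2 0;2 26 51 0 0 -0.2 0;2 29 51 0 0 -0.2 0;2 32 51 0 0 -0.2 0;2 35 51 0 0 -0.2 0;2 38 51 0 0 -0.2 0;2 40 51 0 0 -0.2 0;2 40 51 0 0 -0.2 0"}}

```text
time: 11.28
tool_pos: [0.6046, -0.0159, 0.0269]
tcp_rot: [-3.112, 0.427, -0.002]
wrist_force: [-0.1, -1.0, 0.9]
width: -0.005
```

```bash
python3 look.py 10; python3 -c "
from trim import *
run('t10',-196); run('s10',-195,'scene')"
```

```text
F [-0.09 -1.02  0.85]
now board mm [64.5 13.6 26.9] shift [-28.5 -10.6  -0.2] turn [-0.01 -0.06  0.37]
t10 b waste end y [-197.2 -195.2] res 0.37
t10 sat waste end y [-195.9 -195.1] res 0.46
s10 b waste end y [-192.  -196.3] res 1.09
s10 sat waste end y [-195.4 -195.9] res 0.32
```

View pics/s10c.png

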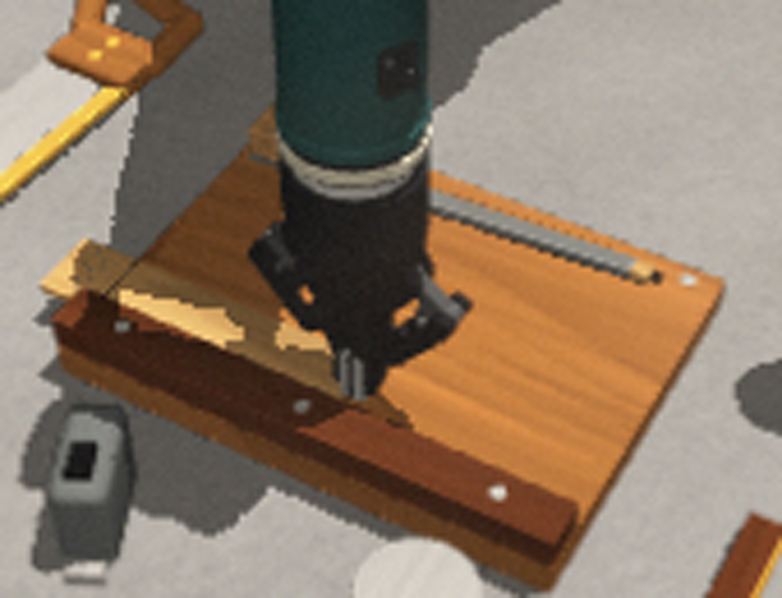

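Emit:
{"api": "arm_command", "payload": {"targets": "0 1 0 0 0 0 0;0 2 0 0 0 0 0;0 3 0 0 0 0 0;0 4 0 0 0 0 0;0 4 0 0 0 0 0;0 4 0 0 0 0 0"}}

```text
time: 11.88
tool_pos: [0.6031, -0.0196, 0.0263]
tcp_rot: [3.112, -0.427, -0.0]
wrist_force: [0.8, 1.6, 0.0]
width: -0.003
```

```bash
python3 look.py 11; python3 -c "
from trim import *
run('t11',-199); run('s11',-198.5,'scene')"
```

```text
F [0.82 1.56 0.03]
now board mm [64.1  9.7 26.3] shift [-28.  -14.5  -0.7] turn [0.   0.   0.38]
t11 b waste end y [-200.1 -200.3] res 0.38
t11 sat waste end y [-199.  -199.7] res 0.39
s11 b waste end y [-196.5 -199.6] res 0.92
s11 sat waste end y [-198.9 -198.7] res 0.12
```

View pics/t11c.png

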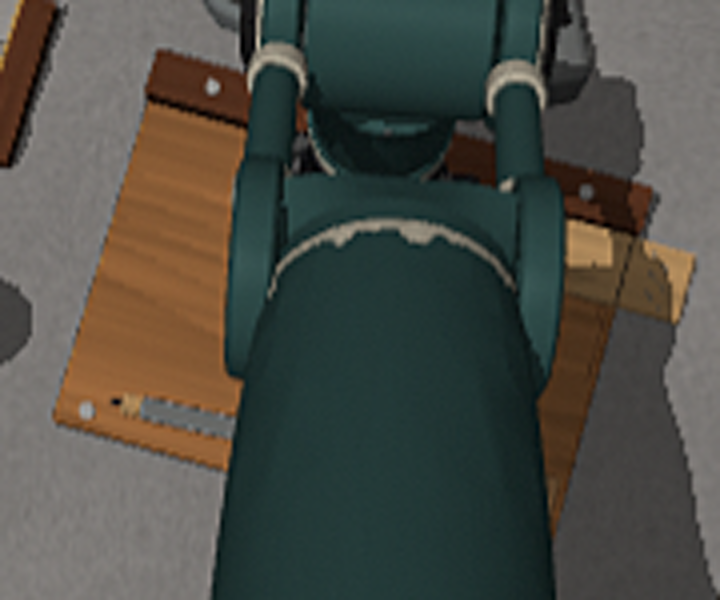

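Emit:
{"api": "arm_command", "payload": {"targets": "0 0.4 0 0 0 0 0;0 0.8 0 0 0 0 0;0 0.8 0 0 0 0 0;0 0.8 0 0 0 0 0;0 -6 0 0 0 0 0;0 -14 0 0 0 0 0;-5 -30 -35 0 0 0 0;-5 -60 -60 0 0 0 0;-5 -90 -70 0 0 0 0;-5 -90 -70 0 0 0 0"}}

```text
time: 12.82
tool_pos: [0.6271, 0.0739, 0.1011]
tcp_rot: [-3.109, 0.422, -0.014]
wrist_force: [0.9, 0.0, 0.9]
width: -0.0
```

```bash
python3 look.py 12; python3 -c "
from trim import *
run('t12',-200); run('s12',-199,'scene')"
```

```text
F [0.91 0.02 0.92]
now board mm [ 61.4 106.2 101.1] shift [-26.8  82.3  73.5] turn [-0.32 -0.48  0.55]
t12 b waste end y [-201.7 -200.4] res 0.47
t12 sat waste end y [-199.6 -200.5] res 0.39
s12 b waste end y [-199.1 -199.4] res 0.21
s12 sat waste end y [-199.1 -199.6] res 0.19
```

View pics/t12c.png

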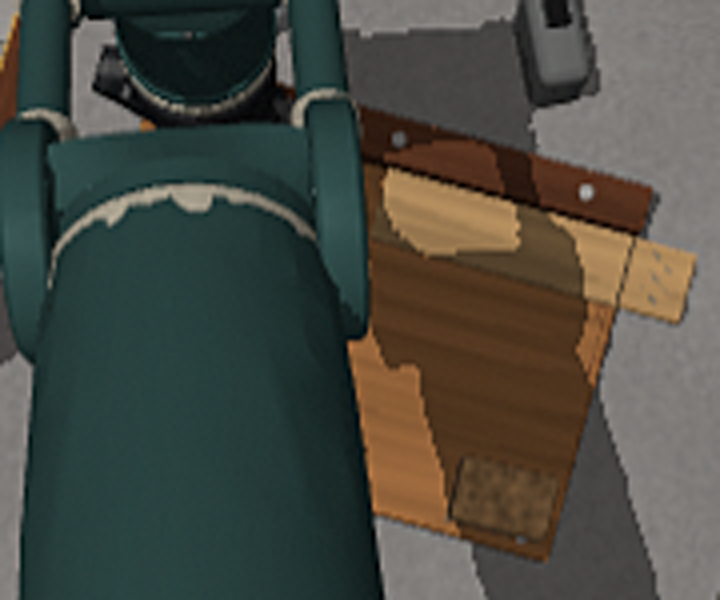

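View pics/s12c.png

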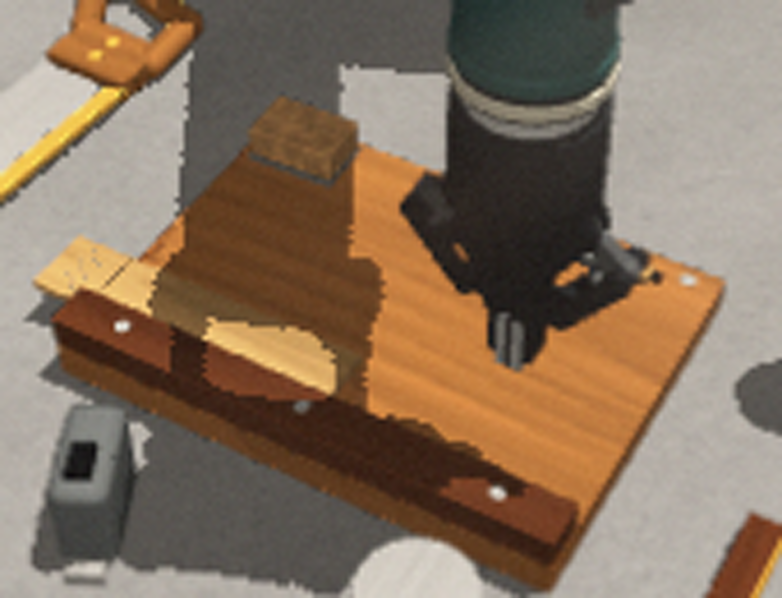

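Emit:
{"api": "arm_command", "payload": {"targets": "-40 0 0 0 0 0 0;-51 38 0 0 0 0 0;-51 78 0 0 0 0 0;-51 118 0 0 0 0 0;-51 156 0 0 0 0 0;-51 186 20 0 0 0 0;-51 188 45 0 0 0 0;-51 188 60 0 0 0 0;-51 188 68 0 0 0 0;-51 188 68 0 0 0 0"}}

```text
time: 13.75
tool_pos: [0.5203, -0.099, 0.0258]
tcp_rot: [-3.112, 0.429, 0.008]
wrist_force: [-0.5, 0.4, 0.5]
width: -0.003
```

```bash
python3 -c "
from go import *
plan(30,-85,26.5);print(bot.read_state()['wrist_force'])"
```

```text
now board mm [  6.4 -89.5  25.8] shift [23.6 -4.4 -0.9] turn [0.03 0.28 0.32]
[-0.48890489  0.4117551   0.53825764]
```

Emit:
{"api": "arm_command", "payload": {"targets": "4 -4 -1 0 0 0.3 0;8 -4 -1 0 0 0.3 0;12 -4 -1 0 0 0.3 0;16 -4 -1 0 0 0.3 0;20 -4 -1 0 0 0.3 0;23 -4 -1 0 0 0.3 0;24 -4 -1 0 0 0.3 0;25 -4 -1 0 0 0.3 0;25 -4 -1 0 0 0.3 0"}}

```text
time: 14.5
tool_pos: [0.548, -0.1017, 0.0293]
tcp_rot: [3.111, -0.435, -0.0]
wrist_force: [0.5, -0.3, -0.1]
width: -0.002
```

```bash
python3 -c "
from go import *
plan(34.7,-85,26.5);print(bot.read_state()['wrist_force'])"
```

```text
now board mm [ 33.8 -84.5  29.3] shift [0.9 0.5 2.8] turn [0.   0.   0.08]
[ 0.46661396 -0.33467724 -0.14186075]
```

Emit:
{"api": "arm_command", "payload": {"targets": "-2 0 0 0 0 0 0;-4 0 0 0 0 0 0;-4 0 1 0 0 0 0;-4 0 3 0 0 0 0;-4 0 3 0 0 0 0;-2 0 3 0 0 0 0;-1 0 3 0 0 0 0;0 0 3 0 0 0 0;0.5 0 3 0 0 0 0;0.5 0 3 0 0 0 0"}}

```text
time: 15.33
tool_pos: [0.5485, -0.1018, 0.0263]
tcp_rot: [-3.111, 0.435, 0.0]
wrist_force: [0.8, 1.0, 0.9]
width: -0.003
```

Emit:
{"api": "arm_command", "payload": {"targets": "0.5 0 0 0 0 0 0;0.5 0 0 0 0 0 0"}}

```text
time: 15.5
tool_pos: [0.5485, -0.1018, 0.0262]
tcp_rot: [-3.111, 0.435, 0.001]
wrist_force: [-1.3, 0.7, 1.8]
width: 0.002
```

Emit:
{"api": "arm_command", "payload": {"targets": "0.5 0 0 0 0 0 0;0.5 0 0 0 0 0 0"}}

```text
time: 15.67
tool_pos: [0.5486, -0.1018, 0.0261]
tcp_rot: [-3.111, 0.435, 0.003]
wrist_force: [-2.9, 0.3, 2.8]
width: -0.001
```

Emit:
{"api": "arm_command", "payload": {"targets": "-2 0 0 0 0 0 0;-8 0 0 0 0 0 0;-16 0 0 0 0 0 0;-24 0 -30 0 0 0 0;-30 0 -70 0 0 0 0;-30 0 -110 0 0 0 0;-30 0 -150 0 0 0 0;-30 40 -170 0 0 0 0;-30 80 -170 0 0 0 0;-30 120 -170 0 0 0 0"}}

```text
time: 16.5
tool_pos: [0.4887, -0.2103, 0.1996]
tcp_rot: [3.11, -0.43, 0.01]
wrist_force: [-0.1, -0.3, -1.1]
width: 0.005
```

Emit:
{"api": "arm_command", "payload": {"targets": "0 40 0 0 0 0 0;0 80 0 0 0 0 0;0 120 0 0 0 0 0;0 160 0 0 0 0 0;-20 200 0 0 0 0 0;-40 240 0 0 0 0 0;-60 270 0 0 0 0 0;-60 270 0 0 0 0 0;-60 270 0 0 0 0 0;-60 270 0 0 0 0 0"}}

```text
time: 17.33
tool_pos: [0.3556, -0.452, 0.1961]
tcp_rot: [-3.11, 0.437, -0.0]
wrist_force: [0.6, 0.3, 0.3]
width: 0.003
```

```bash
python3 look.py 13
python3 - <<'E'
from trim import *
from m import edges
run('t13',-200); run('s13',-199,'scene')
for n,t in(('top','t13'),('scene','s13')):
    p=np.load(f'pics/{t}.npz')['p']
    for nm,ch in (('b',p[:,:,0]),('sat',cv2.cvtColor(p,cv2.COLOR_BGR2HSV)[:,:,1])):
        e=edges(ch,n,b2w(45,-150,30)[:2],b2w(45,-5,30)[:2],.03,w=.006)
        print(n,nm,'near edge angle rel board y',round(float(np.degrees(np.arctan2(e[1][1],e[1][0])))-74,2),'x',w2b(np.r_[e[0],.03]).round(1),round(e[2]*1e3,2))
E
```

```text
F [0.6  0.34 0.26]
now board mm [ -54.6 -474.2  196.1] shift [  90.6 -498.   169.4] turn [-0.04 -0.01  0.01]
t13 b waste end y [-201.1 -201.1] res 0.57
t13 sat waste end y [-199.6 -200.6] res 0.41
s13 b waste end y [-198.8 -199.9] res 0.32
s13 sat waste end y [-198.7 -200.4] res 0.31
top b near edge angle rel board y -0.1 x [ 45.8 -88.8  30. ] 0.38
top sat near edge angle rel board y -0.16 x [ 44.  -77.5  30. ] 0.36
scene b near edge angle rel board y -0.19 x [ 44.7 -77.5  30. ] 0.3
scene sat near edge angle rel board y -0.16 x [ 44.7 -77.5  30. ] 0.34
```

View pics/s13c.png

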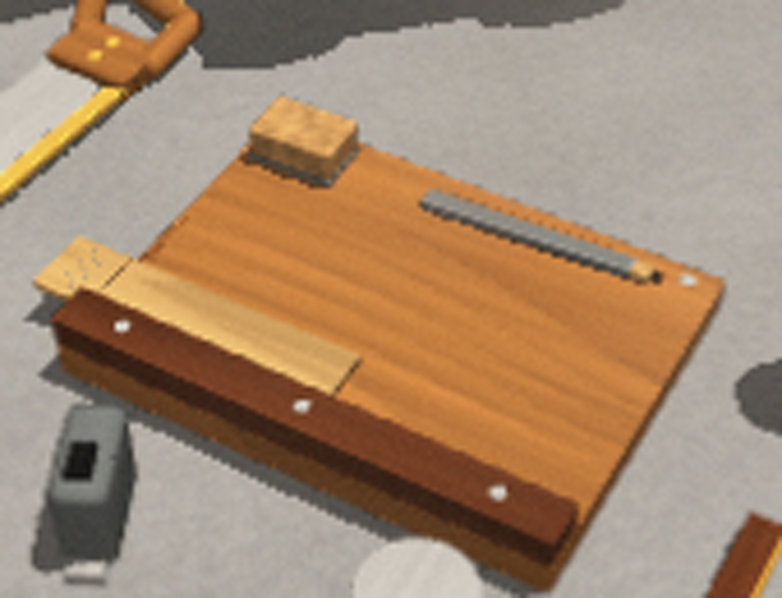

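View pics/t13.png

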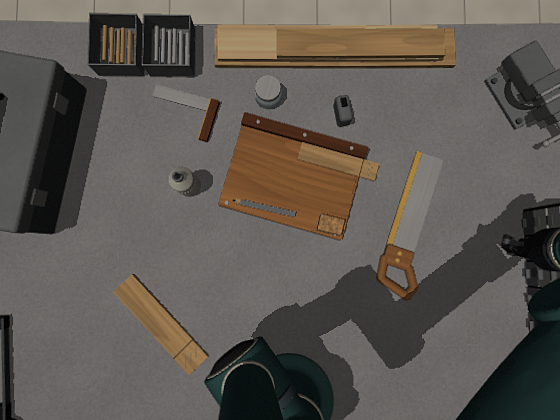

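View pics/t13c.png

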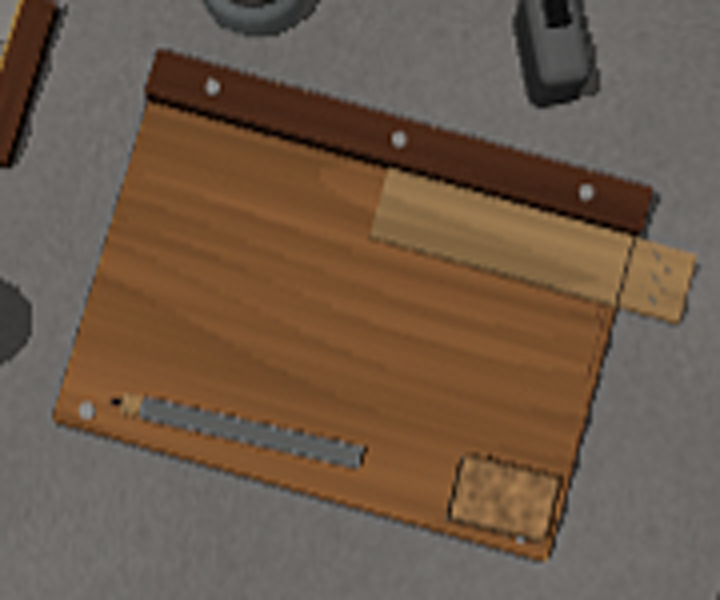

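The clean views show the lath flush along the fence, with the cut line at top crop (635,237)-(618,303), level with the sawing end. The block, pencil and other tools haven't moved. I'll check the line itself and the far end once more by numbers.

Run:
```python
from trim import *
for n in('top','scene'):
    t=n[0]+'13'; g=cv2.cvtColor(np.load(f'pics/{t}.npz')['p'],cv2.COLOR_BGR2GRAY)
    ys=np.linspace(-168,-152,129); out=[]
    for x in np.linspace(50,85 if n=='top' else 70,15):
        uv=proj(n,np.array([b2w(x,y,30) for y in ys])).astype(np.float32)
        v=cv2.remap(g,uv[:,0][None],uv[:,1][None],cv2.INTER_LINEAR)[0]; out.append(ys[cv2.GaussianBlur(v[None].astype(float),(0,0),4)[0].argmin()])
    print(n,'cut line y',np.median(out).round(2))
    e=edges(np.load(f'pics/{t}.npz')['p'][:,:,0],n,b2w(47,0,30)[:2],b2w(88 if n=='top' else 72,0,30)[:2],.03,w=.006)
    print('far end y',w2b(np.r_[e[0],.03])[1].round(2))
    p=np.load(f'pics/{t}.npz')['p']
    e=edges(cv2.cvtColor(p,cv2.COLOR_BGR2HSV)[:,:,1],n,b2w(-65,-160,24)[:2],b2w(40,-160,24)[:2],.024,w=.006)
    print('saw end y',w2b(np.r_[e[0],.024])[1].round(2))
    a=np.load(f'pics/{n}0.npz')['p'].astype(int); print('done')
```

```text
top cut line y -158.62
far end y 0.93
saw end y -160.29
done
scene cut line y -159.38
far end y 1.06
saw end y -159.48
done
```

Run:
```python
from trim import *
def prof(g,n,xs,ys,z):
    V=[]
    for x in xs:
        uv=proj(n,np.array([b2w(x,y,z) for y in ys])).astype(np.float32)
        V.append(cv2.remap(g,uv[:,0][None],uv[:,1][None],cv2.INTER_LINEAR)[0])
    return np.mean(np.array(V,float),0)
def half(y,v):  # 50% crossing
    a,b=np.median(v[:15]),np.median(v[-15:]); w=(v-a)/(b-a); k=np.where((w[:-1]-.5)*(w[1:]-.5)<=0)[0]; k=k[np.abs(k-len(y)/2).argmin()]; return y[k]
for n in('top','scene'):
    ps=[bot.read_camera(n)[0].astype(np.float32) for _ in range(4)]; m=np.mean(ps,0)
    if n=='top': np.save('pics/m.npy',m)
    b=m[:,:,0]; s=m.max(2)-m.min(2); g=m.mean(2)
    xs=np.linspace(50,84 if n=='top' else 68,60)
    ys=np.linspace(-167,-151,161); v=prof(g,n,xs,ys,30); base=np.interp(ys,[ys[15],ys[-15]],[v[:30].mean(),v[-30:].mean()]); d=np.clip(base-v,0,None); d[d<.3*d.max()]=0
    line=(d*ys).sum()/d.sum()
    ye=np.linspace(-208,-192,161); we=half(ye,prof(s,n,xs,ye,30)); yf=np.linspace(-7,9,161); fe=half(yf,prof(b,n,xs,yf,30))
    yb=np.linspace(-168,-152,161)
    sb=[half(yb,prof(s,n,np.linspace(a,c,60),yb,24)) for a,c in((-60,-10),(-10,40))]
    print(n,'line %.2f waste %.2f far %.2f'%(line,we,fe),'saw',np.round(sb,2))
```

```text
top line -158.90 waste -199.20 far 0.90 saw [-159.6 -159.8]
scene line -159.34 waste -199.40 far 0.50 saw [-159.2 -159.4]
```

```bash
python3 -c "
from h import *
s=bot.read_state();print(s['time'],s['joint_vel'].round(3));print(bot.finish_job())"
```

```text
17.8333 [-0.005  0.003 -0.002 -0.    -0.    -0.   ]
the job is handed in; nothing more can be done
None
```

The lath is set for sawing, and I handed the job in at 17.8 s. It lies along the fence with the cut line level with the sawing end, to within under 1 mm.

I used only the shut fingertips. I pushed the lath from its far end toward the sawing end, then sideways to the fence, then another 5 mm or so endwise. A last light press of about 3 N against the fence finished it. The wrist force never read more than about 7.5 N. After that I moved the arm well clear.

**Cut line:** the final checks put it 0.7 mm short of the sawing end in the top camera and level in the scene camera. An earlier, coarser reading from the top camera said 1.7 mm short, which I put down to pixel size. The two cameras disagree by more than the likely error, so I made no further trim.

**Fence:** the front edge sits where it should (about 45 mm in the board's frame) and is within 0.2° of the board's direction. Both presses met firm resistance there.

**Other things:** the sanding block, pencil and other items look unmoved. I judged that from the pictures by eye and did not measure it.

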